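# Seat a bearing block in the tilted drilling jig

### The job

Set the grey bearing block down lying on the lower half of the tilted drilling ramp, lengthways between its side rails, and let go of it. Then push it from behind up the ramp and under the drill bridge until it is fully home against the stop bar at the top, and keep it pressed there for half a second with a light but definite push (about 15 N, no ramming: never more than 25 N on the stop). Leave it resting against the bar, and leave the jar, parts box and wrench where they are.

Things in the scene. Friction and masses are not known exactly. Their poses are not given: they have to be found in the camera images.
- block: Loose pillow-block bearing, grey metal, 0.35 to 0.7 kg. Base 100 (x) x 56 (y) x 18 mm; on its middle a round-topped housing 48 mm long (x), 34 mm wide (y) with flat faces to +y and -y (grip across these from above), top at 54 mm. Same front to back. Origin: centre of underside; x along the base, z up. Starts flat on the table left or right of the ramp, yaw within 0.8 rad of 0.
- ramp: Fixed steel drilling ramp rising towards its +x at 0.122 rad (7 degrees). Origin: centre of its underside, on the table; x level, z vertical (frame not tilted). Slope 280 mm long, from the point ramp_low. Channel 62 mm wide, centred on y = 0, between rails 12 mm high. The block stays by friction where it is left on the slope; sliding it up takes about 1.5 to 5 N.
- ramp_low (a point): Middle of the ramp's low edge, on the sloping surface: at x = -140 mm, y = 0, z = 14 mm of the ramp's frame. Its axes are those of the ramp.
- ramp_bridge (a point): Middle of the underside of the steel bridge with the brass drill bush that spans the channel: 195 mm up the slope from ramp_low and 64 mm square above the slope. The bridge is 28 mm along the slope and 90 mm across; bush top 79 mm above the slope. The block passes under it; a gripper holding the block does not.
- stop: Fixed clamp block at the ramp's top, 272 mm up the slope from ramp_low. Origin: middle of the foot of its front face, on the slope; x up the slope, z square to it. It carries a rigid steel stop bar, 56 mm wide, 19 mm high, locked with its face 10 to 34 mm before the clamp (not measured: feel for it). A light brass spring pin stands 4 mm out of the face: 0.15 N per mm, flush at 0.6 N.
- jar: Bystander: green glass jar with black cap, 64 mm across, 95 mm high; on the other side of the ramp from the block. Origin: centre of its underside.
- partsbox: Bystander: black plastic parts box with lid, 158 x 108 x 63 mm. Origin: centre of its underside.
- wrench: Bystander: steel wrench lying flat on the table, along its x.
Mind the look-alikes: they are no part of the job. Of the things that look like the block, take the one that is farthest from the robot's base at the start.

How it is judged:
On the way, in this order (a step that is already met when the one before it is completed fails the run):
1. the block lies on the lower half of the ramp between the rails (its middle at most 152 mm up the slope), released (x of block in the frame of stop between -0.262 and -0.12 m and y of block in the frame of stop between -0.005 and 0.005 m and z of block in the frame of stop between -0.003 and 0.003 m and angle between the x axis of block and the x axis of stop, either way round below 0.1 rad and contact force between the fingers and block below 0.1 N), for 0.2 s.
2. the block is pressed home on the stop with at least 3 N for 0.1 s (contact force between block and stop above 3 N), for 0.1 s.
At the end, for the whole second after the job is handed in: The block lies at rest flat on the ramp (within 3 mm) and between the rails (within 5 mm of the middle), still against the stop bar: the bar's spring pin is held pressed in with over 0.2 N, which means the block's end is less than about 2.5 mm from the bar's face (x of block in the frame of stop between -0.09 and -0.055 m and y of block in the frame of stop between -0.005 and 0.005 m and z of block in the frame of stop between -0.003 and 0.003 m and angle between the x axis of block and the x axis of stop, either way round below 0.1 rad and contact force between block and stop above 0.2 N and linear speed of block below 0.005 m/s); the robot touches nothing.
It fails at once if the block presses on the stop (with its bar and pin) with more than 25 N (contact force between block and stop above 25 N).
It fails at once if the jar is moved more than 30 mm (distance of jar from where it was at the start of the episode above 0.03 m).
It fails at once if the parts box is moved more than 30 mm (distance of partsbox from where it was at the start of the episode above 0.03 m).
It fails at once if the wrench is moved more than 30 mm (distance of wrench from where it was at the start of the episode above 0.03 m).
It also fails if it takes over 70 s, if anything falls off the work surface, if the arm or the gripper's body presses on something with over 40 N, if the wrist force passes 120 N, or if a joint passes its speed limit or range.

### The arm

A 6-joint arm with a two-finger parallel gripper is mounted at the origin on the work surface. World frame = base frame: x ahead of the robot, y to its left, z up, the work surface at z = 0. Lengths are in m, angles in rad, forces in N, time in s.
With the tool pointing down it reaches from about 0.375 to 0.975 m from the base axis. Payload 3.8 kg.
Tool frame: the origin (TCP) lies on the mounting face of the last link; the fingertips stand 173 mm ahead of it and the grasp point (between the pads) lies 155 mm ahead of it; z points along the fingers, y is the line along which they close (so a half turn about z gives the same grasp; the last joint's range is limited). The gripper opens to 85 mm and grips with 20 to 120 N. Pads are 22 mm wide; open, the fingers measure 114 mm over their backs; the gripper's body (76 mm by 85 mm) begins 54 mm behind the grasp point. The pads swing forward as they close: fully open they stand 13 mm farther back than shut.
Start: joints at [-1.385, 0.264, 1.604, -0, 1.274, -0.037], TCP at [0.149, -0.658, 0.405] pointing down, gripper open.
Joint ranges: [-2.63, 2.63], [-0.94, 2.18], [0.31, 2.57], [-1.31, 4.45], [0, 2.66], [-2.55, 2.55]. Speed limits (rad/s): [2.57, 2.57, 3.14, 3.14, 3.14, 3.14].

### API

Orientations are given as a rotation vector (axis times angle).
In Python, from workcell import bot gives the robot as it stands.
- The arm moves only by the tool drive_tool, never from a script. Its argument "increments" is a list of rows, each an object with "delta_pos": the shift along the tool's x, y, z in mm, a list of three; "turn": the turn about the tool's z in rad; "jaw": the opening, from -1 (shut) to 1 (fully open). A call has 1 to 8 rows; each row shifts and turns the commanded pose from where the row before left it, along the tool's axes as they then stand; what a row does not reach is not made up. A row lasts 1/12 s, in which the tool goes at most 41.7 mm and 7.16 degrees, less where a joint would pass 70% of its speed; a pose out of reach is approached as far as the arm can. A call is refused whole if a number of a shift passes 41.7 or a number of a turn 0.125, either way. A call with a gripper value outside its range is refused whole. The fingers move at their own pace and stop on an object; "grip_force" is the grip in N (left out, the last holds). Time passes only in rows, so rows that do not move let the fingers close. It gives the time, the measured TCP pose, the force, the opening and the grip force at its end, in the units of the state.
- bot.read_state(): the state, without advancing time (a new reading comes with each control period).
- bot.read_camera(name): name is "side" or "top" or "wrist"; returns a dict with "pixels" (400x640x3 uint8, red, green, blue), "fovy" (degrees; the focal length in pixels is half the picture's height over the tangent of half this angle, whatever the lens; pixels are square), "cx", "cy" (the principal point, pixels), "k1" (the pictures are not rectified: a ray, as slopes to the right and down, at radius r is drawn at 1 + k1 r^2 times it, then the intrinsics apply), "camera_from_world" (4x4, takes a point from world to camera coordinates); the wrist camera has in their place "hand_eye" (4x4, takes a point from camera to tool coordinates, whose origin is the TCP and whose axes are the flange's). Camera axes: x right, y down, z forward; pixel columns grow to the right and rows downward; lengths in m; the calibration is good to about 2 mm. A picture is of the moment at which its call begins: read the wrist's pose just before it. There is no depth.
- bot.finish_job(): hands the job in; it is judged then, once.
The state is a dict: "time": time; "q": joint angles; "joint_vel": joint speeds; "joint_torque": joint torques, N m; "tool_pos": TCP position; "tcp_rot": TCP orientation; "wrist_force": force on the tool from outside, world axes, zero at the start; "torque": the same for the moment, N m; "width": opening from 0.0 (shut) to 1.0 (fully open); "grip_force": force on a finger pad.
Only numpy, scipy, OpenCV 4.12 (cv2) and the standard library are available. Lean on these libraries where they do the work, as an engineer would, in place of code of your own. Each camera call takes 0.05 s, during which the arm holds its last target. There are 200 camera calls.

## Working session

There is one attempt and no reset: what is moved stays moved. The work goes in short steps, Python scripts to look and compute and a tool call to move; the robot and the scene stay as the last step left them, time stands still between calls to the robot, and variables do not carry over. Pictures are saved under pics/ and viewed, at most 10 in all, crops included, and the job is handed in when it is done.

Besides the shell and the picture viewer there is one more tool, called as a command line: name --argument value ..., lists and objects as JSON in quotes. drive_tool: Moves the arm, as the interface text tells. Its arguments: {"type":"object","properties":{"increments":{"type":"array"},"grip_force":{"type":"number"}},"required":["increments"]}

```bash
mkdir -p pics; cat > h.py <<'E'
import numpy as np, cv2
from scipy.spatial.transform import Rotation as R
from workcell import bot
def cam(name):
    s=bot.read_state(); c=bot.read_camera(name)
    if name=="wrist":
        T=np.eye(4); T[:3,:3]=R.from_rotvec(s["tcp_rot"]).as_matrix(); T[:3,3]=s["tool_pos"]
        c["wfc"]=T@np.array(c["hand_eye"])
    else: c["wfc"]=np.linalg.inv(np.array(c["camera_from_world"]))
    c["f"]=200/np.tan(np.radians(c["fovy"])/2)
    return c
def KD(c): return np.array([[c["f"],0,c["cx"]],[0,c["f"],c["cy"]],[0,0,1]]),np.array([c["k1"],0,0,0,0.])
def rays(c,uv):
    K,D=KD(c); p=cv2.undistortPoints(np.array(uv,float).reshape(-1,1,2),K,D).reshape(-1,2)
    d=np.c_[p,np.ones(len(p))]@c["wfc"][:3,:3].T
    return c["wfc"][:3,3],d/np.linalg.norm(d,axis=1)[:,None]
def onplane(c,uv,z):
    o,d=rays(c,uv); return o+d*((z-o[2])/d[:,2])[:,None]
def cross(c1,u1,c2,u2):
    o1,d1=rays(c1,u1);o2,d2=rays(c2,u2);out=[]
    for a,b in zip(d1,d2):
        t=np.linalg.lstsq(np.c_[a,-b],o2-o1,rcond=None)[0]
        p,q=o1+a*t[0],o2+b*t[1]; out.append(np.r_[(p+q)/2,np.linalg.norm(p-q)])
    return np.array(out)
def proj(c,P):
    K,D=KD(c); M=np.linalg.inv(c["wfc"]); return cv2.projectPoints(np.array(P,float).reshape(-1,1,3),cv2.Rodrigues(M[:3,:3])[0],M[:3,3],K,D)[0].reshape(-1,2)
def save(c,n,crop=None,s=1):
    im=c["pixels"][:,:,::-1]
    if crop: x0,y0,x1,y1=crop; im=im[y0:y1,x0:x1]
    cv2.imwrite("pics/"+n,cv2.resize(im,None,fx=s,fy=s,interpolation=cv2.INTER_CUBIC))
E
python3 - <<'E'
from h import *
import pickle
for n in("top","side"):
    c=cam(n); save(c,n+"0.png",s=1.25); pickle.dump(c,open(n+".pkl","wb")); print(n,c["wfc"].round(3).tolist(),c["f"],c["k1"])
c=cam("wrist"); print(np.array(c["hand_eye"]).round(3).tolist(),c["f"]); print(bot.read_state())
E
```

```text
top [[-0.016, -0.998, 0.061, 0.407], [-1.0, 0.015, -0.024, 0.019], [0.023, -0.061, -0.998, 1.264], [0.0, 0.0, 0.0, 1.0]] 492.53379073979835 -0.10310535045106332
side [[-0.955, -0.167, 0.243, 0.212], [-0.295, 0.558, -0.775, 0.876], [-0.006, -0.813, -0.583, 0.751], [0.0, 0.0, 0.0, 1.0]] 460.35731778059926 0.041253794438049975
[[0.001, -0.959, -0.285, 0.072], [1.0, 0.001, -0.0, -0.0], [0.0, -0.285, 0.959, 0.031], [0.0, 0.0, 0.0, 1.0]] 321.93171543963507
{'time': 0.15, 'q': array([-1.38489562e+00,  2.64600813e-01,  1.60505815e+00,  2.05856157e-05,
        1.27373493e+00, -3.68831663e-02]), 'joint_vel': array([-5.79157996e-05, -2.33182960e-03, -4.50927604e-03, -9.30928485e-05,
        1.21160433e-03,  1.58392691e-03]), 'joint_torque': array([ 4.60874089e-04, -5.15907812e+01, -3.67959845e+01,  2.23441511e-06,
        8.07351462e-03, -2.55414186e-06]), 'tool_pos': array([ 0.14910192, -0.658055  ,  0.40363497]), 'tcp_rot': array([-3.12033658e+00, -3.49015564e-01,  1.79690770e-04]), 'wrist_force': array([-0.80269528,  0.03335063, -0.71530267]), 'torque': array([-0.02561984,  0.01236325,  0.00126056]), 'grip_force': 0.0, 'width': 0.999106854785082}
```

View pics/top0.png

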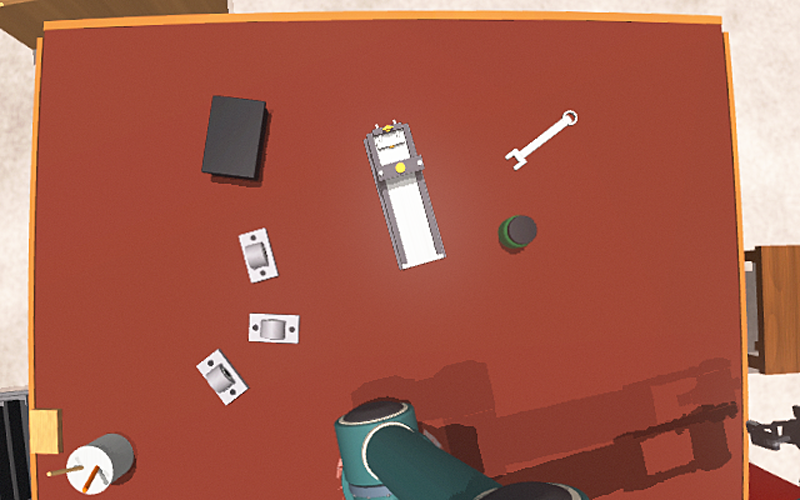

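View pics/side0.png

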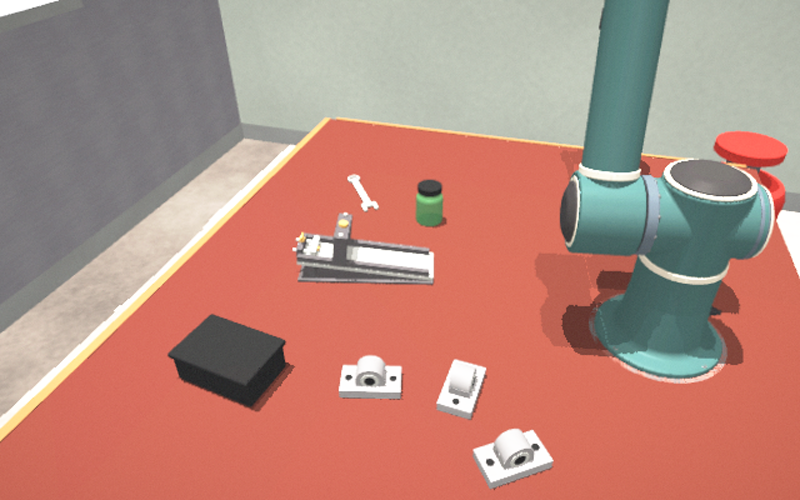

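The top view shows the ramp with its low edge at about (422,265) and stop at (390,128). Three pillow blocks lie at (257,256), (273,328) and (222,377). The parts box is at (235,138), the jar at (517,232) and the wrench at (545,138). The side view shows the same layout. Next I measure the blocks and the ramp.

```bash
python3 - <<'E'
from h import *
import pickle
t=pickle.load(open("top.pkl","rb")); s=pickle.load(open("side.pkl","rb"))
def boxes(c,roi,th):
    im=c["pixels"].astype(int); m=((im.max(2)-im.min(2)<45)&(im.min(2)>th)).astype(np.uint8)
    k=np.zeros_like(m); x0,y0,x1,y1=roi; k[y0:y1,x0:x1]=1
    cs=cv2.findContours(m*k,cv2.RETR_EXTERNAL,cv2.CHAIN_APPROX_NONE)[0]
    return [x for x in cs if cv2.contourArea(x)>250]
for x in boxes(t,(140,170,260,330),70):
    b=cv2.boxPoints(cv2.minAreaRect(x)); P=onplane(t,b,0.018)
    e=P[1]-P[0],P[2]-P[1]; l=max(e,key=np.linalg.norm)
    print("block",b.mean(0),P.mean(0).round(4),"dist",np.hypot(*P.mean(0)[:2]).round(3),[np.linalg.norm(v).round(4) for v in e],"yaw",np.arctan(l[1]/l[0]).round(3))
# white strip: ramp lower surface
im=t["pixels"].astype(int)
for x in boxes(t,(280,80,370,220),190):
    print("white",cv2.boxPoints(cv2.minAreaRect(x)).round(1).tolist())
for x in boxes(t,(280,80,370,220),60):
    b=cv2.boxPoints(cv2.minAreaRect(x)); print("ramp",b.round(1).tolist(),onplane(t,b,0.03).round(3).tolist())
y=((im[:,:,0]>170)&(im[:,:,1]>130)&(im[:,:,2]<110)).astype(np.uint8); y[:,:280]=0;y[:,370:]=0;y[:80]=0;y[220:]=0
for x in cv2.findContours(y,cv2.RETR_EXTERNAL,cv2.CHAIN_APPROX_NONE)[0]: 
  if cv2.contourArea(x)>8: print("brass",cv2.minEnclosingCircle(x))
save(t,"rampt.png",(270,80,380,230),4); save(s,"ramps.png",(220,160,360,240),5)
E
```

```text
block [177.58202 301.14987] [0.213  0.3415 0.018 ] dist 0.402 [np.float64(0.0608), np.float64(0.1003)] yaw 0.66
block [218.68153 262.2323 ] [0.3097 0.2362 0.018 ] dist 0.389 [np.float64(0.057), np.float64(0.102)] yaw 1.503
block [206.1848  203.86534] [0.4574 0.2668 0.018 ] dist 0.529 [np.float64(0.058), np.float64(0.1019)] yaw 0.266
white [[305.29998779296875, 152.6999969482422], [337.8999938964844, 143.89999389648438], [354.70001220703125, 205.60000610351562], [322.1000061035156, 214.5]]
white [[298.1000061035156, 109.5999984741211], [321.6000061035156, 103.19999694824219], [327.79998779296875, 126.0], [304.29998779296875, 132.5]]
ramp [[287.70001220703125, 102.69999694824219], [327.5, 91.69999694824219], [358.79998779296875, 204.89999389648438], [319.0, 215.89999389648438]] [[0.711, 0.057, 0.03], [0.739, -0.045, 0.03], [0.448, -0.119, 0.03], [0.422, -0.018, 0.03]]
brass ((319.7727355957031, 134.0454559326172), 3.773097276687622)
```

View pics/rampt.png

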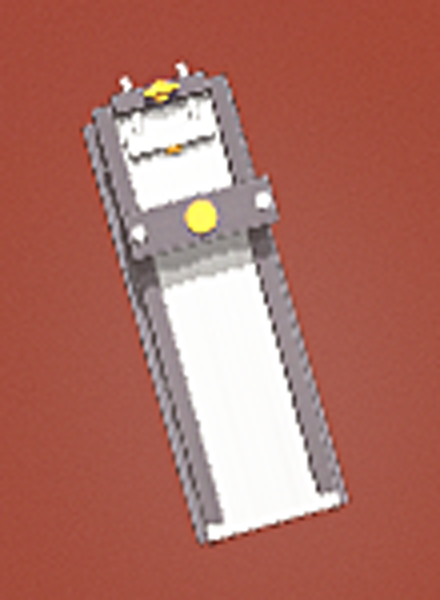

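View pics/ramps.png

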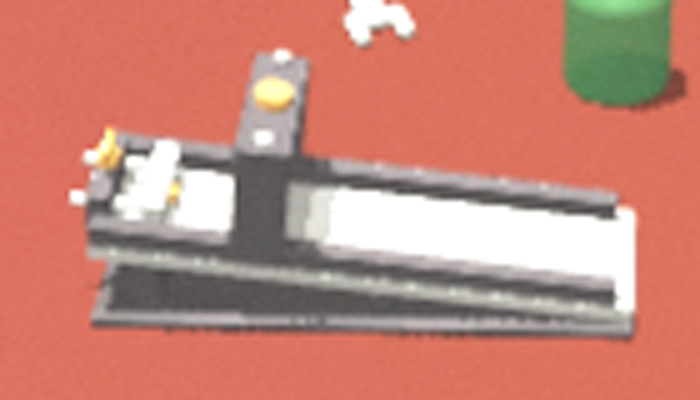

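In the crops, the low-edge corners are at (207,541) and (344,500) in the top view and at (632,312) and (628,212) in the side view. The bush top is at (201,216) in top and (272,92) in side. The target is the block at (0.457, 0.267), 0.53 m from the base. Two views fix the ramp next.

```bash
python3 - <<'E'
from h import *
import pickle
t=pickle.load(open("top.pkl","rb")); s=pickle.load(open("side.pkl","rb"))
a=np.array([[207,541],[344,500],[201,216]])/4+[270,80]-.4
b=np.array([[632,312],[628,212],[272,92]])/5+[220,160]-.4
P=cross(t,a,s,b); print(P.round(4)); 
print("z14",onplane(t,a[:2],.014).round(4))
low=onplane(t,a[:2],.014).mean(0)
th=.122
zb=.014+195e-3*np.sin(th)+.079*np.cos(th); B=onplane(t,a[2:],zb)[0]; print("bush z exp",zb,B)
d=B-low; print("low",low,"yaw",np.arctan2(d[1],d[0]),"horiz",np.hypot(d[0],d[1]),"exp",.195*np.cos(th)-.079*np.sin(th))
# block: bore/top in two views: top centre blob
print("block in side cam pix expected top", proj(s,[[.4574,.2668,.054],[.4574,.2668,.018]]))
st=bot.read_state(); print(R.from_rotvec(st["tcp_rot"]).as_matrix().round(3).tolist())
E
```

```text
[[ 4.252e-01 -2.460e-02  1.300e-02  2.000e-04]
 [ 4.501e-01 -1.127e-01  9.600e-03  4.000e-04]
 [ 6.151e-01 -2.080e-02  1.144e-01  2.000e-04]]
z14 [[ 0.4251 -0.0246  0.014 ]
 [ 0.4498 -0.1123  0.014 ]]
bush z exp 0.1161438396960481 [ 0.61490913 -0.02074944  0.11614384]
low [ 0.4374499  -0.06843329  0.014     ] yaw 0.2625027026829544 horiz 0.18375398088031503 exp 0.18393649994535624
block in side cam pix expected top [[295.29654145 289.13121326]
 [295.93241126 301.25320176]]
[[0.975, 0.221, -0.0], [0.221, -0.975, 0.002], [0.0, -0.002, -1.0]]
```

drive_tool --increments '[{"delta_pos":[25,-30,0],"turn":-0.02,"jaw":1},{"delta_pos":[25,-30,0],"turn":-0.02,"jaw":1},{"delta_pos":[25,-30,0],"turn":0,"jaw":1},{"delta_pos":[25,-30,0],"turn":0,"jaw":1},{"delta_pos":[25,-30,0],"turn":0,"jaw":1},{"delta_pos":[25,-30,0],"turn":0,"jaw":1},{"delta_pos":[25,-30,0],"turn":0,"jaw":1},{"delta_pos":[25,-30,0],"turn":0,"jaw":1}]'

```text
time: 0.82
tool_pos: [0.2823, -0.3737, 0.4043]
tcp_rot: [-3.114, -0.411, -0.0]
wrist_force: [0.4, 0.7, 0.9]
width: 1.002
grip_force: 0.0
```

drive_tool --increments '[{"delta_pos":[25,-30,0],"turn":0,"jaw":1},{"delta_pos":[25,-30,0],"turn":0,"jaw":1},{"delta_pos":[25,-30,0],"turn":0,"jaw":1},{"delta_pos":[25,-30,0],"turn":0,"jaw":1},{"delta_pos":[25,-30,0],"turn":0,"jaw":1},{"delta_pos":[25,-30,0],"turn":0,"jaw":1},{"delta_pos":[20,-20,0],"turn":0,"jaw":1},{"delta_pos":[0,0,0],"turn":0,"jaw":1}]'

```text
time: 1.48
tool_pos: [0.3955, -0.1346, 0.4047]
tcp_rot: [-3.112, -0.42, -0.003]
wrist_force: [0.0, 0.3, 0.5]
width: 1.001
grip_force: 0.0
```

```bash
python3 - <<'E'
from h import *
import pickle
c=cam("wrist"); save(c,"w1.png",s=1.25); pickle.dump(c,open("w1.pkl","wb")); s=bot.read_state(); print(s["tool_pos"],s["joint_vel"].round(4),R.from_rotvec(s["tcp_rot"]).as_matrix().round(3).tolist())
print(proj(c,[[.4374,-.0684,.014],[.6149,-.0207,.116]])*1.25)
E
```

```text
[ 0.39484406 -0.13625865  0.40456694] [-0.0628  0.0016  0.002  -0.0276  0.0037 -0.0257] [[0.964, 0.265, -0.0], [0.265, -0.964, 0.0], [0.0, -0.0, -1.0]]
[[ 341.59171689  153.77230975]
 [ 301.35784947 -206.76057986]]
```

View pics/w1.png

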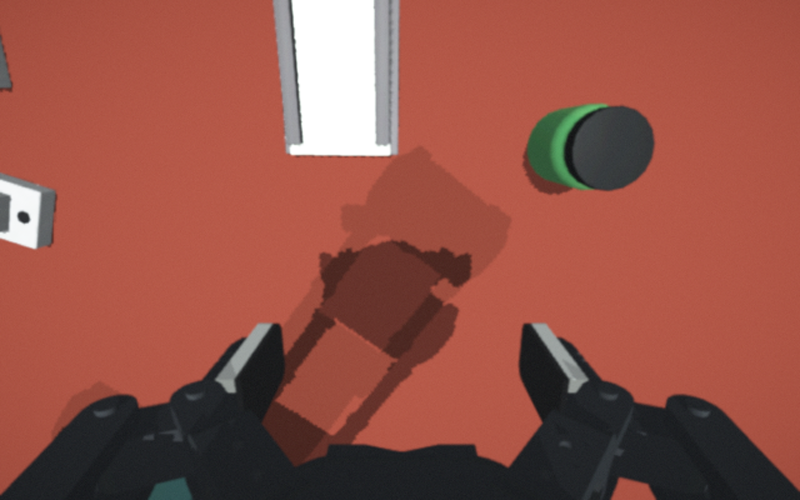

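The wrist view shows the ramp's low edge running from (288,155) to (392,156), within 2 px of my prediction. I fit the channel centre line from its inner edges.

```bash
python3 - <<'E'
from h import *
import pickle
c=pickle.load(open("w1.pkl","rb")); im=c["pixels"].astype(int)
yaw=.265; L=np.array([.4374,-.0684,.014]); u=np.array([np.cos(yaw),np.sin(yaw),0]); th=.122
n=-np.sin(th)*u+np.cos(th)*np.array([0,0,1])
mids=[]
for v in range(5,112,6):
    x=np.where(im[v,220:325].min(1)>215)[0]+220
    uv=[[x[0]-.5,v],[x[-1]+.5,v]]
    o,d=rays(c,uv); P=o+d*(((L-o)@n)/(d@n))[:,None]; mids.append(np.r_[P.mean(0),np.linalg.norm(P[0]-P[1])])
m=np.array(mids); print(m[::5].round(4)); p=np.polyfit(m[:,0],m[:,1],1); print("yaw",np.arctan(p[0]),"lateral of L:",(L[1]-np.polyval(p,L[0]))*np.cos(yaw))
col=im[:,int(340/1.25)].min(1); v=np.where(col[100:140]>180)[0][-1]+100.5
print("low mid",v,onplane(c,[[272,v]],.014))
s=bot.read_state(); Rm=R.from_rotvec(s["tcp_rot"]).as_matrix()
for D in ([.4574,.2668,.33],[.4374,-.0684,.3]): print(Rm.T@(np.array(D)-s["tool_pos"]))
E
```

```text
[[ 0.5437 -0.0384  0.0275  0.0622]
 [ 0.519  -0.045   0.0244  0.0611]
 [ 0.4928 -0.0521  0.0211  0.0621]
 [ 0.4647 -0.059   0.0175  0.0621]]
yaw 0.25615368853029374 lateral of L: -0.0018680524174900957
low mid 123.5 [[ 0.43653741 -0.06717941  0.014     ]]
[ 0.16704905 -0.37208783  0.07466595]
[ 0.05900142 -0.05414172  0.10458277]
```

drive_tool --increments '[{"delta_pos":[17,-37,5],"turn":0,"jaw":1},{"delta_pos":[17,-37,5],"turn":0,"jaw":1},{"delta_pos":[17,-37,5],"turn":0,"jaw":1},{"delta_pos":[17,-37,5],"turn":0,"jaw":1},{"delta_pos":[17,-37,5],"turn":0,"jaw":1},{"delta_pos":[17,-37,5],"turn":0,"jaw":1},{"delta_pos":[17,-37,5],"turn":0,"jaw":1},{"delta_pos":[17,-37,5],"turn":0,"jaw":1}]'

```text
time: 2.2
tool_pos: [0.4489, 0.1835, 0.3644]
tcp_rot: [3.114, 0.41, 0.0]
wrist_force: [1.3, -0.2, -0.7]
width: 1.003
grip_force: 0.0
```

drive_tool --increments '[{"delta_pos":[16,-38,15],"turn":0,"jaw":1},{"delta_pos":[15,-38,20],"turn":0,"jaw":1},{"delta_pos":[0,0,0],"turn":0,"jaw":1},{"delta_pos":[0,0,0],"turn":0,"jaw":1},{"delta_pos":[0,0,0],"turn":0,"jaw":1}]'

```text
time: 2.62
tool_pos: [0.4585, 0.2578, 0.3316]
tcp_rot: [3.113, 0.411, -0.002]
wrist_force: [-0.3, -0.1, 0.3]
width: 0.998
grip_force: 0.0
```

```bash
python3 - <<'E'
from h import *
import pickle
c=cam("wrist"); save(c,"w2.png",s=1.25); pickle.dump(c,open("w2.pkl","wb")); s=bot.read_state(); print(s["tool_pos"],s["q"].round(3),abs(s["joint_vel"]).max())
a=.266; X=np.array([np.cos(a),np.sin(a),0]);Y=np.array([-X[1],X[0],0]); C=np.array([.4574,.2668,.018])
print(proj(c,[C+i*.05*X+j*.028*Y for i in(1,-1) for j in (1,-1)]).round(1)*1.25)
E
```

```text
[0.45862023 0.2574339  0.33228922] [ 4.640e-01  4.100e-02  1.998e+00 -1.000e-03  1.103e+00  1.774e+00] 0.017009059147599866
[[347.    166.875]
 [428.375 166.625]
 [352.375 301.375]
 [426.25  301.125]]
```

View pics/w2.png

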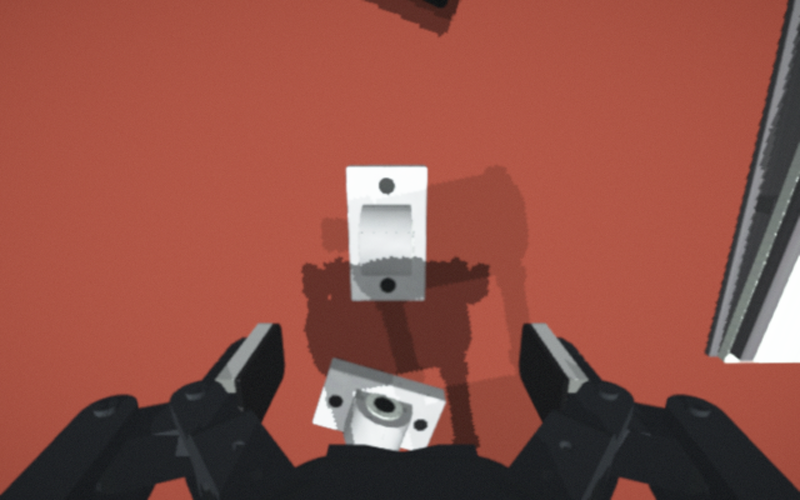

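The corners in view, (347,167), (427,167), (352,300) and (425,300), match the prediction from the top camera within 1 px. That confirms the position and the 18 mm height. I also check the cross-view heights and estimate the bar, then descend.

```bash
python3 - <<'E'
from h import *
import pickle
t=pickle.load(open("top.pkl","rb"));w=pickle.load(open("w2.pkl","rb"))
im=t["pixels"].astype(int); m=((im.max(2)-im.min(2)<45)&(im.min(2)>70)).astype(np.uint8); m[:,:185]=0; m[:,230:]=0; m[:175]=0; m[235:]=0
x=max(cv2.findContours(m,0,1)[0],key=cv2.contourArea); b=cv2.boxPoints(cv2.minAreaRect(x))
P=onplane(t,b,.018); q=proj(w,P); A=np.array([[347,167],[427,167],[352,300],[425,300]])/1.25
i=[np.argmin(np.linalg.norm(A-v,axis=1)) for v in q]; print(cross(t,b,w,A[i]).round(4), onplane(w,A,.018).mean(0))
yaw=.262;L=np.array([.4372,-.0670,.014]);u=np.array([np.cos(yaw),np.sin(yaw),0]);th=.122;n=-np.sin(th)*u+np.cos(th)*np.array([0,0,1]);sl=np.cos(th)*u+np.array([0,0,np.sin(th)])
for px,h in (((175,148),.010),((172,148),.019),((172,158),0)):
    o,d=rays(t,[np.array(px)/4+[270,80]-.4]); p=o+d[0]*(((L+h*n-o)@n)/(d[0]@n)); print("pin/bar s",(p-L)@sl)
E
```

```text
[[0.4988 0.3064 0.0254 0.0006]
 [0.5132 0.2531 0.0155 0.0019]
 [0.4153 0.2266 0.0126 0.0007]
 [0.401  0.2816 0.0144 0.0008]] [0.45768246 0.26741952 0.018     ]
pin/bar s 0.2426798627372583
pin/bar s 0.24246132695388836
pin/bar s 0.23793640337490451
```

drive_tool --increments '[{"delta_pos":[1.3,-9.4,16],"turn":0,"jaw":1},{"delta_pos":[0,0,30],"turn":0,"jaw":1},{"delta_pos":[0,0,30],"turn":0,"jaw":1},{"delta_pos":[0,0,30],"turn":0,"jaw":1},{"delta_pos":[0,0,15],"turn":0,"jaw":1},{"delta_pos":[0,0,13],"turn":0,"jaw":1},{"delta_pos":[0,0,0],"turn":0,"jaw":1},{"delta_pos":[0,0,0],"turn":0,"jaw":1}]'

```text
time: 3.33
tool_pos: [0.4574, 0.2667, 0.1985]
tcp_rot: [3.115, 0.408, -0.0]
wrist_force: [0.0, -0.1, 0.9]
width: 0.999
grip_force: 0.0
```

drive_tool --increments '[{"delta_pos":[0,0,2],"turn":0,"jaw":-1},{"delta_pos":[0,0,0],"turn":0,"jaw":-1},{"delta_pos":[0,0,0],"turn":0,"jaw":-1},{"delta_pos":[0,0,0],"turn":0,"jaw":-1},{"delta_pos":[0,0,0],"turn":0,"jaw":-1},{"delta_pos":[0,0,0],"turn":0,"jaw":-1},{"delta_pos":[0,0,0],"turn":0,"jaw":-1},{"delta_pos":[0,0,0],"turn":0,"jaw":-1}]' --grip_force 30

```text
time: 4.0
tool_pos: [0.4575, 0.2685, 0.1972]
tcp_rot: [-3.114, -0.412, -0.002]
wrist_force: [-1.2, -3.0, 5.6]
width: 0.4
grip_force: 31.9
```

drive_tool --increments '[{"delta_pos":[0,0,-15],"turn":0,"jaw":-1},{"delta_pos":[0,0,-30],"turn":0,"jaw":-1},{"delta_pos":[0,0,-30],"turn":0,"jaw":-1},{"delta_pos":[-3,20,-20],"turn":0,"jaw":-1},{"delta_pos":[-3,35,0],"turn":0,"jaw":-1},{"delta_pos":[-3,40,0],"turn":0,"jaw":-1},{"delta_pos":[-3,40,0],"turn":0,"jaw":-1},{"delta_pos":[-3,40,0],"turn":0,"jaw":-1}]'

```text
time: 4.67
tool_pos: [0.4872, 0.0941, 0.2905]
tcp_rot: [-3.114, -0.414, 0.002]
wrist_force: [-0.0, -0.7, -4.0]
width: 0.392
grip_force: 31.1
```

drive_tool --increments '[{"delta_pos":[-3,40,0],"turn":0,"jaw":-1},{"delta_pos":[-3,40,0],"turn":0,"jaw":-1},{"delta_pos":[-2,40,0],"turn":0,"jaw":-1},{"delta_pos":[0,24,0],"turn":0,"jaw":-1},{"delta_pos":[0,0,0],"turn":0,"jaw":-1},{"delta_pos":[0,0,0],"turn":0,"jaw":-1},{"delta_pos":[0,0,0],"turn":0,"jaw":-1}]'

```text
time: 5.25
tool_pos: [0.517, -0.0454, 0.2901]
tcp_rot: [-3.113, -0.41, 0.003]
wrist_force: [-1.1, 1.4, -3.8]
width: 0.392
grip_force: 31.5
```

```bash
cat > st.py <<'E'
from h import *
yaw=.262;L=np.array([.4372,-.0670,.014]);u=np.array([np.cos(yaw),np.sin(yaw),0]);v=np.array([-u[1],u[0],0])
s=bot.read_state(); Rm=R.from_rotvec(s["tcp_rot"]).as_matrix(); p=s["tool_pos"]-L
print("t",s["time"],"tcp",s["tool_pos"].round(4),"toolyaw",np.arctan2(Rm[1,0],Rm[0,0]).round(4),"tilt",Rm[:2,2].round(4),"along",(p@u).round(4),"lat",(p@v).round(4),"F u,v,z",(s["wrist_force"]@np.c_[u,v,[0,0,1]]).round(2),"w",s["width"],"g",s["grip_force"])
E
cat > pw.py <<'E'
from st import *; import sys
c=cam("wrist"); save(c,sys.argv[1],s=1.25)
E
python3 pw.py w3.png
```

```text
t 5.25 tcp [ 0.517  -0.0454  0.2901] toolyaw 0.2622 tilt [-0.0023  0.0009] along 0.0826 lat 0.0002 F u,v,z [-0.74  1.61 -3.79] w 0.39183580781359345 g 31.536789536476135
```

View pics/w3.png

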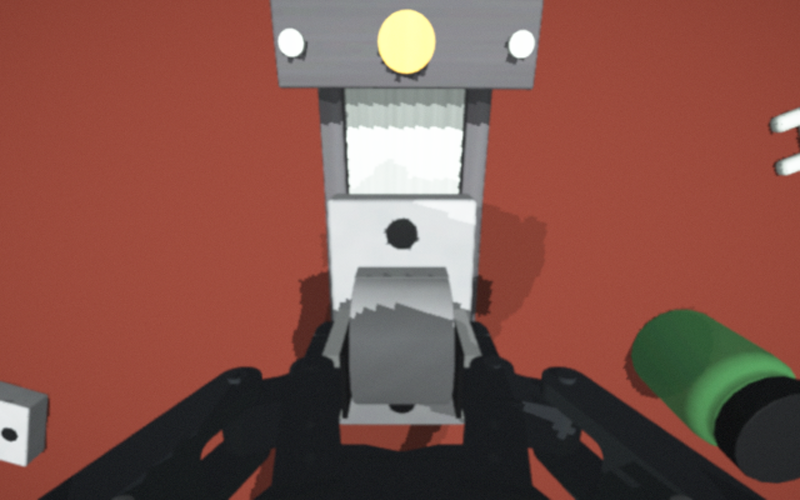

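The block sits well in the grip, with its front edge from (330,198) to (475,200). The channel edges are at (346,150) and (463,150), and the bush is at (406,41). I compare their lateral positions.

```bash
python3 - <<'E'
from st import *
import cv2
c=cam("wrist"); im=c["pixels"].astype(int)
def lat(P): return [(((q-L)@u).round(4),((q-L)@v).round(4)) for q in P]
row=170; x=np.arange(250,390); e=im[134,250:390].min(1); xs=x[e>150]; print("chan px",xs[0],xs[-1])
print("chan",lat(onplane(c,[[xs[0]-.5,134],[xs[-1]+.5,134]],.032)))
for r in (170,180,190):
    e=(im[r,250:390].min(1)>105); xs=x[e]; print("blk px",r,xs[0],xs[-1],lat(onplane(c,[[xs[0]-.5,r],[xs[-1]+.5,r]],.111)))
print("bush",lat(onplane(c,[[406.5/1.25,41/1.25]],.116)))
E
```

```text
t 5.3 tcp [ 0.517  -0.0449  0.2902] toolyaw 0.2634 tilt [-0.002   0.0008] along 0.0828 lat 0.0006 F u,v,z [ 0.03  0.37 -3.33] w 0.39386747005846157 g 31.53674840927124
chan px 279 382
chan [(np.float64(0.1376), np.float64(0.0306)), (np.float64(0.1378), np.float64(-0.0413))]
blk px 170 261 384 [(np.float64(0.1272), np.float64(0.0292)), (np.float64(0.1273), np.float64(-0.0285))]
blk px 180 261 384 [(np.float64(0.1224), np.float64(0.0294)), (np.float64(0.1226), np.float64(-0.0288))]
blk px 190 263 382 [(np.float64(0.1176), np.float64(0.0287)), (np.float64(0.1177), np.float64(-0.0281))]
bush [(np.float64(0.184), np.float64(-0.0005))]
```

drive_tool --increments '[{"delta_pos":[0,0.8,20],"turn":0,"jaw":-1},{"delta_pos":[0,0,25],"turn":0,"jaw":-1},{"delta_pos":[0,0,10],"turn":0,"jaw":-1},{"delta_pos":[0,0,0],"turn":0,"jaw":-1},{"delta_pos":[0,0,0],"turn":0,"jaw":-1},{"delta_pos":[0,0,0],"turn":0,"jaw":-1}]' --grip_force 20

```text
time: 5.85
tool_pos: [0.5185, -0.0461, 0.2371]
tcp_rot: [3.114, 0.413, 0.002]
wrist_force: [0.6, -0.6, -3.3]
width: 0.392
grip_force: 31.4
```

drive_tool --increments '[{"delta_pos":[0,0,3],"turn":0,"jaw":-1},{"delta_pos":[0,0,2],"turn":0,"jaw":-1},{"delta_pos":[0,0,2],"turn":0,"jaw":-1},{"delta_pos":[0,0,0],"turn":0,"jaw":-1}]'

```text
time: 6.18
tool_pos: [0.5178, -0.0466, 0.2291]
tcp_rot: [-3.115, -0.411, -0.0]
wrist_force: [0.4, -0.4, -3.9]
width: 0.39
grip_force: 31.5
```

drive_tool --increments '[{"delta_pos":[0,0,2],"turn":0,"jaw":-1},{"delta_pos":[0,0,1],"turn":0,"jaw":-1},{"delta_pos":[0,0,0],"turn":0,"jaw":-1}]'

```text
time: 6.43
tool_pos: [0.5179, -0.0467, 0.227]
tcp_rot: [3.114, 0.412, -0.0]
wrist_force: [-3.1, -0.4, 2.7]
width: 0.398
grip_force: 32.5
```

drive_tool --increments '[{"delta_pos":[0,0,1.5],"turn":0,"jaw":-1},{"delta_pos":[0,0,1],"turn":0,"jaw":-1},{"delta_pos":[0,0,0],"turn":0,"jaw":-1}]'

```text
time: 6.68
tool_pos: [0.5172, -0.047, 0.2247]
tcp_rot: [3.114, 0.412, -0.005]
wrist_force: [-10.2, -2.0, 10.5]
width: 0.393
grip_force: 33.7
```

drive_tool --increments '[{"delta_pos":[0,0,1],"turn":0,"jaw":-1},{"delta_pos":[0,0,1],"turn":0,"jaw":-1},{"delta_pos":[0,0,0],"turn":0,"jaw":-1}]'

```text
time: 6.93
tool_pos: [0.5169, -0.0471, 0.2227]
tcp_rot: [3.114, 0.412, -0.006]
wrist_force: [-10.8, -1.6, 11.4]
width: 0.391
grip_force: 34.1
```

drive_tool --increments '[{"delta_pos":[0,0,0.5],"turn":0,"jaw":-1},{"delta_pos":[0,0,0],"turn":0,"jaw":0.3},{"delta_pos":[0,0,0],"turn":0,"jaw":0.3},{"delta_pos":[0,0,0],"turn":0,"jaw":0.3},{"delta_pos":[0,0,0],"turn":0,"jaw":0.3},{"delta_pos":[0,0,0],"turn":0,"jaw":0.3},{"delta_pos":[0,0,-10],"turn":0,"jaw":0.3},{"delta_pos":[0,0,-30],"turn":0,"jaw":0.3}]'

```text
time: 7.6
tool_pos: [0.5154, -0.0462, 0.2574]
tcp_rot: [-3.112, -0.411, 0.015]
wrist_force: [-0.2, 0.1, -0.5]
width: 0.651
grip_force: 0.0
```

drive_tool --increments '[{"delta_pos":[0,0,-35],"turn":0,"jaw":0.3},{"delta_pos":[0,0,-15],"turn":0,"jaw":0.3},{"delta_pos":[-25,0,0],"turn":0,"jaw":-1},{"delta_pos":[-30,0,0],"turn":0,"jaw":-1},{"delta_pos":[-20,0,0],"turn":0,"jaw":-1},{"delta_pos":[0,0,0],"turn":0,"jaw":-1},{"delta_pos":[0,0,0],"turn":0,"jaw":-1},{"delta_pos":[0,0,0],"turn":0,"jaw":-1}]'

```text
time: 8.27
tool_pos: [0.446, -0.0661, 0.312]
tcp_rot: [3.114, 0.411, 0.003]
wrist_force: [0.0, -0.4, 0.2]
width: -0.002
grip_force: 0.0
```

```bash
python3 pw.py w4.png
```

```text
t 8.2667 tcp [ 0.446  -0.0661  0.312 ] toolyaw 0.2625 tilt [ 0.002  -0.0002] along 0.0088 lat -0.0014 F u,v,z [-0.08 -0.38  0.24] w -0.0020592239083047155 g 0.0
```

View pics/w4.png

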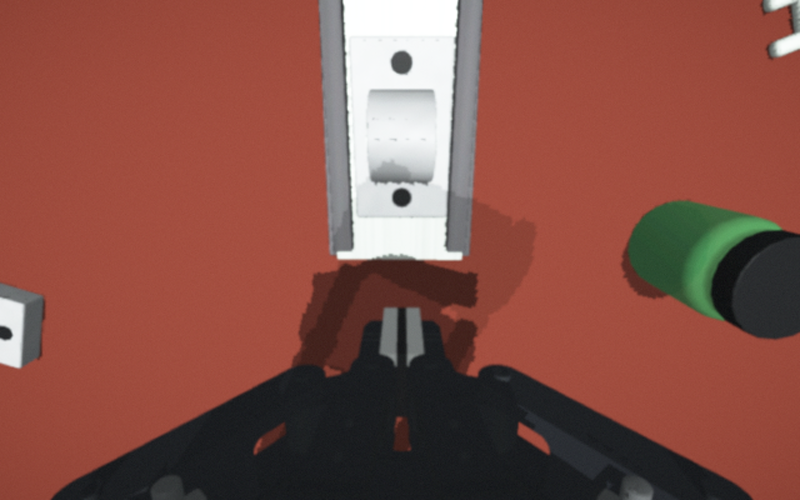

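The block lies straight in the channel. Its base runs from (352–455, 37) to (357–447, 217), the rails are at about 345 and 457, and the fingers are shut. Next I work out its rear edge and lateral position.

```bash
python3 - <<'E'
from st import *
c=cam("wrist")
th=.122;n=-np.sin(th)*u+np.cos(th)*np.array([0,0,1]);sl=np.cos(th)*u+np.array([0,0,np.sin(th)])
for px,h in (((357,217),.018),((447,217),.018),((352,37),.018),((455,37),.018),((402,62),.018),((402,197),.018),((338,257),0),((463,257),0)):
    o,d=rays(c,[np.array(px)/1.25]); p=o+d[0]*(((L+h*n-o)@n)/(d[0]@n))-L; print(px,"s",(p@sl).round(4),"lat",(p@v).round(4))
E
```

```text
t 8.3167 tcp [ 0.4463 -0.066   0.3119] toolyaw 0.2629 tilt [ 0.0017 -0.0002] along 0.009 lat -0.0014 F u,v,z [0.49 0.48 0.47] w -0.0049103061395139895 g 0.0
(357, 217) s 0.036 lat 0.0259
(447, 217) s 0.0361 lat -0.0296
(352, 37) s 0.1345 lat 0.0245
(455, 37) s 0.1346 lat -0.0293
(402, 62) s 0.1226 lat -0.0017
(402, 197) s 0.0487 lat -0.0018
(338, 257) s 0.0011 lat 0.0423
(463, 257) s 0.0013 lat -0.0442
```

drive_tool --increments '[{"delta_pos":[-1,0,25],"turn":0,"jaw":-1},{"delta_pos":[0,0,35],"turn":0,"jaw":-1},{"delta_pos":[0,0,30],"turn":0,"jaw":-1},{"delta_pos":[0,0,15],"turn":0,"jaw":-1},{"delta_pos":[0,0,6],"turn":0,"jaw":-1},{"delta_pos":[0,0,0],"turn":0,"jaw":-1},{"delta_pos":[0,0,0],"turn":0,"jaw":-1},{"delta_pos":[0,0,0],"turn":0,"jaw":-1}]'

```text
time: 9.03
tool_pos: [0.4458, -0.0665, 0.2015]
tcp_rot: [3.114, 0.412, 0.004]
wrist_force: [1.2, -0.7, 0.3]
width: -0.001
grip_force: 0.0
```

drive_tool --increments '[{"delta_pos":[4,0,-0.5],"turn":0,"jaw":-1},{"delta_pos":[4,0,-0.5],"turn":0,"jaw":-1},{"delta_pos":[4,0,-0.5],"turn":0,"jaw":-1},{"delta_pos":[4,0,-0.5],"turn":0,"jaw":-1},{"delta_pos":[4,0,-0.5],"turn":0,"jaw":-1},{"delta_pos":[4,0,-0.5],"turn":0,"jaw":-1}]'

```text
time: 9.53
tool_pos: [0.4671, -0.06, 0.2031]
tcp_rot: [-3.114, -0.412, 0.005]
wrist_force: [-5.1, -1.8, 3.3]
width: 0.003
grip_force: 2.6
```

```bash
python3 st.py
```

```text
t 9.5333 tcp [ 0.4671 -0.06    0.2031] toolyaw 0.2632 tilt [-0.0032 -0.0001] along 0.0307 lat -0.001 F u,v,z [-5.39 -0.42  3.3 ] w 0.0034628585845978012 g 2.6289189455565065
```

drive_tool --increments '[{"delta_pos":[6,0,-0.7],"turn":0,"jaw":-1},{"delta_pos":[7,0,-0.9],"turn":0,"jaw":-1},{"delta_pos":[7,0,-0.9],"turn":0,"jaw":-1},{"delta_pos":[7,0,-0.9],"turn":0,"jaw":-1},{"delta_pos":[7,0,-0.8],"turn":0,"jaw":-1},{"delta_pos":[7,0,-0.9],"turn":0,"jaw":-1},{"delta_pos":[6,0,-0.7],"turn":0,"jaw":-1},{"delta_pos":[4,0,-0.5],"turn":0,"jaw":-1}]'

```text
time: 10.2
tool_pos: [0.518, -0.0466, 0.2095]
tcp_rot: [3.114, 0.412, 0.002]
wrist_force: [-2.5, -0.5, 0.3]
width: 0.0
grip_force: 1.1
```

```bash
python3 st.py
```

```text
t 10.2 tcp [ 0.518  -0.0466  0.2095] toolyaw 0.2629 tilt [0.001  0.0001] along 0.0833 lat -0.0012 F u,v,z [-2.54  0.18  0.32] w 0.00042422505433064477 g 1.0923193237977102
```

Sliding takes about 3 N. About 46 mm remains by my estimate, so I take another 30 mm and then feel for the bar.

drive_tool --increments '[{"delta_pos":[5,0,-0.6],"turn":0,"jaw":-1},{"delta_pos":[5,0,-0.6],"turn":0,"jaw":-1},{"delta_pos":[5,0,-0.6],"turn":0,"jaw":-1},{"delta_pos":[5,0,-0.6],"turn":0,"jaw":-1},{"delta_pos":[4,0,-0.5],"turn":0,"jaw":-1},{"delta_pos":[3,0,-0.4],"turn":0,"jaw":-1},{"delta_pos":[2,0,-0.2],"turn":0,"jaw":-1}]'

```text
time: 10.78
tool_pos: [0.5455, -0.0392, 0.213]
tcp_rot: [3.114, 0.412, 0.001]
wrist_force: [-2.5, -0.3, 0.0]
width: 0.004
grip_force: 1.3
```

```bash
python3 st.py; python3 -c "
from h import *
c=cam('top'); save(c,'t5.png',(280,80,370,220),4)
c=cam('top')"
```

```text
t 10.7833 tcp [ 0.5455 -0.0392  0.213 ] toolyaw 0.2628 tilt [0.0005 0.    ] along 0.1118 lat -0.0012 F u,v,z [-2.49  0.36  0.01] w 0.004019288329200813 g 1.278249270399101
```

drive_tool --increments '[{"delta_pos":[1.5,0,-0.2],"turn":0,"jaw":-1},{"delta_pos":[1.5,0,-0.2],"turn":0,"jaw":-1},{"delta_pos":[1,0,-0.1],"turn":0,"jaw":-1},{"delta_pos":[1,0,-0.1],"turn":0,"jaw":-1}]'

```text
time: 11.22
tool_pos: [0.5496, -0.038, 0.2135]
tcp_rot: [-3.114, -0.412, 0.001]
wrist_force: [-3.7, -1.0, 1.1]
width: 0.001
grip_force: 1.5
```

drive_tool --increments '[{"delta_pos":[1,0,-0.1],"turn":0,"jaw":-1},{"delta_pos":[1,0,-0.1],"turn":0,"jaw":-1},{"delta_pos":[1,0,-0.2],"turn":0,"jaw":-1},{"delta_pos":[1,0,-0.1],"turn":0,"jaw":-1}]'

```text
time: 11.55
tool_pos: [0.5537, -0.0369, 0.2141]
tcp_rot: [3.115, 0.412, 0.0]
wrist_force: [-3.1, -0.2, 0.0]
width: -0.002
grip_force: 1.5
```

drive_tool --increments '[{"delta_pos":[1,0,-0.1],"turn":0,"jaw":-1},{"delta_pos":[1,0,-0.1],"turn":0,"jaw":-1},{"delta_pos":[0.5,0,-0.1],"turn":0,"jaw":-1},{"delta_pos":[0,0,0],"turn":0,"jaw":-1}]'

```text
time: 11.88
tool_pos: [0.5563, -0.0362, 0.2144]
tcp_rot: [3.114, 0.412, 0.001]
wrist_force: [-2.4, -1.3, 0.7]
width: 0.001
grip_force: 1.1
```

drive_tool --increments '[{"delta_pos":[1,0,-0.1],"turn":0,"jaw":-1},{"delta_pos":[0.7,0,-0.1],"turn":0,"jaw":-1},{"delta_pos":[0.7,0,-0.1],"turn":0,"jaw":-1}]'

```text
time: 12.13
tool_pos: [0.5584, -0.0357, 0.2146]
tcp_rot: [-3.114, -0.412, 0.0]
wrist_force: [-2.2, -0.7, -0.1]
width: -0.002
grip_force: 1.5
```

drive_tool --increments '[{"delta_pos":[0.7,0,-0.1],"turn":0,"jaw":-1},{"delta_pos":[0.7,0,-0.1],"turn":0,"jaw":-1},{"delta_pos":[0,0,0],"turn":0,"jaw":-1}]'

```text
time: 12.38
tool_pos: [0.5599, -0.0352, 0.2148]
tcp_rot: [3.114, 0.412, 0.001]
wrist_force: [-2.5, -1.2, -0.2]
width: -0.0
grip_force: 1.1
```

drive_tool --increments '[{"delta_pos":[0.7,0,-0.1],"turn":0,"jaw":-1},{"delta_pos":[0.7,0,-0.1],"turn":0,"jaw":-1},{"delta_pos":[0,0,0],"turn":0,"jaw":-1}]'

```text
time: 12.63
tool_pos: [0.5612, -0.0349, 0.215]
tcp_rot: [-3.114, -0.412, -0.0]
wrist_force: [-1.7, 0.0, -0.1]
width: 0.002
grip_force: 1.2
```

drive_tool --increments '[{"delta_pos":[0.7,0,-0.1],"turn":0,"jaw":-1},{"delta_pos":[0.7,0,-0.1],"turn":0,"jaw":-1},{"delta_pos":[0,0,0],"turn":0,"jaw":-1}]'

```text
time: 12.88
tool_pos: [0.5625, -0.0345, 0.2152]
tcp_rot: [-3.114, -0.412, -0.0]
wrist_force: [-2.9, -0.6, -0.2]
width: 0.002
grip_force: 1.3
```

drive_tool --increments '[{"delta_pos":[0.7,0,-0.1],"turn":0,"jaw":-1},{"delta_pos":[0.4,0,0],"turn":0,"jaw":-1},{"delta_pos":[0,0,0],"turn":0,"jaw":-1}]'

```text
time: 13.13
tool_pos: [0.5635, -0.0343, 0.2153]
tcp_rot: [-3.114, -0.412, 0.0]
wrist_force: [-2.3, -1.2, 0.5]
width: 0.002
grip_force: 1.5
```

drive_tool --increments '[{"delta_pos":[0.7,0,-0.1],"turn":0,"jaw":-1},{"delta_pos":[0.7,0,-0.1],"turn":0,"jaw":-1},{"delta_pos":[0,0,0],"turn":0,"jaw":-1}]'

```text
time: 13.38
tool_pos: [0.5643, -0.034, 0.2153]
tcp_rot: [-3.114, -0.412, 0.003]
wrist_force: [-6.4, -1.1, 1.8]
width: 0.0
grip_force: 2.8
```

```bash
python3 st.py; python3 -c "
from h import *
c=cam('side'); save(c,'s6.png',(220,160,360,240),5)"
```

```text
t 13.3833 tcp [ 0.5643 -0.034   0.2153] toolyaw 0.263 tilt [-0.0021 -0.0003] along 0.1313 lat -0.0011 F u,v,z [-6.44  0.56  1.81] w 0.0003342212334402147 g 2.8412784612737596
```

View pics/s6.png

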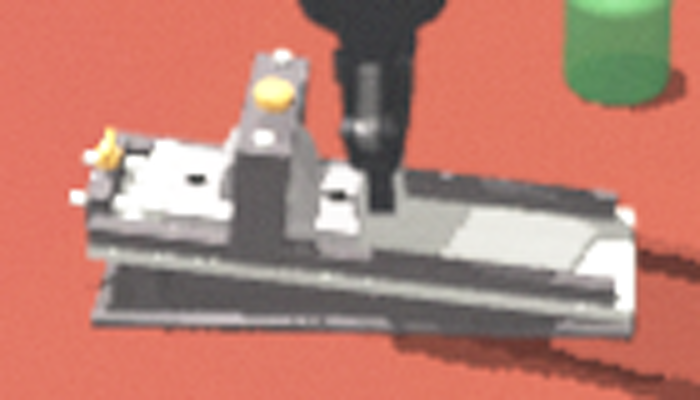

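The side view shows the block under the bridge, its end at the bar at about (150,170), with the fingers clear of the bridge at (380,190). The force is rising, so I increase it gently.

drive_tool --increments '[{"delta_pos":[0.4,0,0],"turn":0,"jaw":-1},{"delta_pos":[0.4,0,0],"turn":0,"jaw":-1},{"delta_pos":[0,0,0],"turn":0,"jaw":-1}]'

```text
time: 13.68
tool_pos: [0.5646, -0.034, 0.2153]
tcp_rot: [3.114, 0.412, -0.006]
wrist_force: [-6.9, -2.1, 3.6]
width: -0.0
grip_force: 3.9
```

drive_tool --increments '[{"delta_pos":[0.5,0,0],"turn":0,"jaw":-1},{"delta_pos":[0.5,0,0],"turn":0,"jaw":-1},{"delta_pos":[0,0,0],"turn":0,"jaw":-1}]'

```text
time: 13.93
tool_pos: [0.565, -0.0339, 0.2152]
tcp_rot: [3.114, 0.412, -0.009]
wrist_force: [-9.8, -3.8, 6.3]
width: 0.001
grip_force: 5.2
```

drive_tool --increments '[{"delta_pos":[0.5,0,0],"turn":0,"jaw":-1},{"delta_pos":[0.5,0,0],"turn":0,"jaw":-1},{"delta_pos":[0,0,0],"turn":0,"jaw":-1}]'

```text
time: 14.18
tool_pos: [0.5654, -0.0338, 0.2152]
tcp_rot: [3.114, 0.413, -0.012]
wrist_force: [-11.7, -3.9, 7.7]
width: -0.001
grip_force: 6.6
```

drive_tool --increments '[{"delta_pos":[0.6,0,0],"turn":0,"jaw":-1},{"delta_pos":[0.6,0,0],"turn":0,"jaw":-1},{"delta_pos":[0.6,0,0],"turn":0,"jaw":-1},{"delta_pos":[0,0,0],"turn":0,"jaw":-1}]'

```text
time: 14.52
tool_pos: [0.5661, -0.0337, 0.2152]
tcp_rot: [3.114, 0.413, -0.017]
wrist_force: [-17.1, -5.7, 12.7]
width: -0.0
grip_force: 9.1
```

```bash
python3 st.py
```

```text
t 14.5167 tcp [ 0.5661 -0.0337  0.2152] toolyaw 0.2637 tilt [-0.0109 -0.0017] along 0.1331 lat -0.0012 F u,v,z [-17.95  -1.06  12.68] w -0.0004152026088978208 g 9.114456055685878
```

drive_tool --increments '[{"delta_pos":[0,0,0],"turn":0,"jaw":-1},{"delta_pos":[0,0,0],"turn":0,"jaw":-1},{"delta_pos":[0,0,0],"turn":0,"jaw":-1},{"delta_pos":[0,0,0],"turn":0,"jaw":-1},{"delta_pos":[0,0,0],"turn":0,"jaw":-1},{"delta_pos":[0,0,0],"turn":0,"jaw":-1},{"delta_pos":[0,0,0],"turn":0,"jaw":-1}]'

```text
time: 15.1
tool_pos: [0.566, -0.0336, 0.2152]
tcp_rot: [3.114, 0.413, -0.017]
wrist_force: [-17.4, -6.0, 13.1]
width: -0.0
grip_force: 9.0
```

drive_tool --increments '[{"delta_pos":[-1.5,0,0],"turn":0,"jaw":-1},{"delta_pos":[-1.5,0,0],"turn":0,"jaw":-1},{"delta_pos":[-3,0,-0.2],"turn":0,"jaw":-1},{"delta_pos":[-8,0,0],"turn":0,"jaw":-1},{"delta_pos":[-20,0,-5],"turn":0,"jaw":-1},{"delta_pos":[-20,0,-30],"turn":0,"jaw":-1},{"delta_pos":[0,0,-30],"turn":0,"jaw":-1},{"delta_pos":[0,0,-30],"turn":0,"jaw":-1}]'

```text
time: 15.77
tool_pos: [0.516, -0.0469, 0.3113]
tcp_rot: [-3.114, -0.411, -0.0]
wrist_force: [1.1, -0.3, -0.1]
width: 0.002
grip_force: 0.0
```

drive_tool --increments '[{"delta_pos":[-30,0,-20],"turn":0,"jaw":-1},{"delta_pos":[-30,0,0],"turn":0,"jaw":-1},{"delta_pos":[0,0,0],"turn":0,"jaw":-1},{"delta_pos":[0,0,0],"turn":0,"jaw":-1},{"delta_pos":[0,0,0],"turn":0,"jaw":-1},{"delta_pos":[0,0,0],"turn":0,"jaw":-1}]'

```text
time: 16.27
tool_pos: [0.4599, -0.0622, 0.3308]
tcp_rot: [3.114, 0.412, 0.002]
wrist_force: [-0.0, -0.6, -0.4]
width: 0.003
grip_force: 0.0
```

```bash
python3 st.py; python3 -c "
from h import *
c=cam('top');s=cam('side')
a=cv2.resize(c['pixels'][80:230,270:380,::-1],(396,540),interpolation=2); b=cv2.resize(s['pixels'][160:240,220:340,::-1],(400,267),interpolation=2)
o=np.zeros((540,796,3),np.uint8); o[:,:396]=a; o[:267,396:]=b; cv2.imwrite('pics/f7.png',o)"
```

```text
t 16.2667 tcp [ 0.4599 -0.0622  0.3308] toolyaw 0.2629 tilt [0.0013 0.0001] along 0.0232 lat -0.0013 F u,v,z [-0.19 -0.52 -0.45] w 0.0031673580189900876 g 0.0
```

View pics/f7.png

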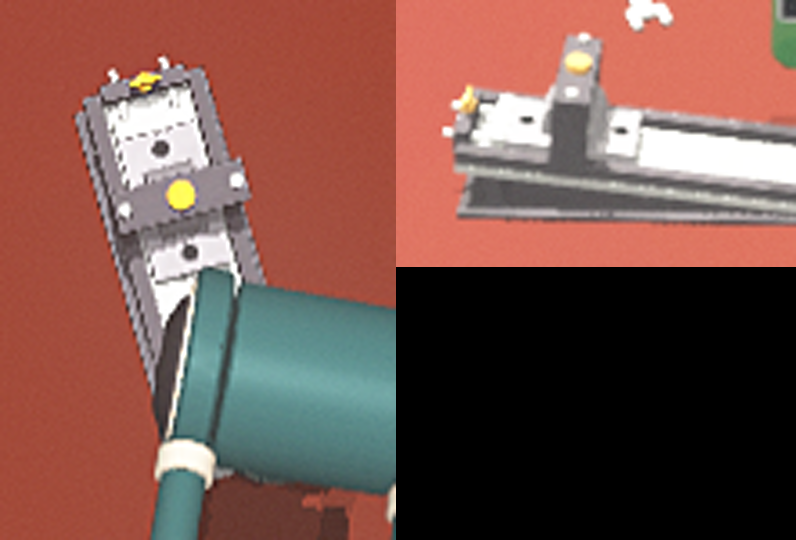

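The block lies straight under the bridge. Its front end is at the bar line (160,130), the brass pin no longer shows, and the gripper is clear.

```bash
python3 -c "
from workcell import bot
print(bot.finish_job())"
```

```text
the job is handed in; nothing more can be done
None
```

I set the block down on the lower ramp, released it, pushed it home and held it for about 0.6 s at an 18 N push on the wrist (an estimated 10–16 N on the stop); the last pictures show it against the bar, and the job is handed in, but no verdict came back.

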